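# Press a jar stopper home with the ratchet press

## Task

The storage jar lying in the ratchet press still has its stopper sticking out. Pump the press's trigger until the jaw has pushed the stopper fully home against the jar's rim, then press the release button to free the ratchet so that the jaw springs all the way back, and leave the press alone. Work only the trigger and the release: do not push the jaw or the stopper by hand.

Things in the scene. Friction and masses are not known exactly. Their poses are not given: they have to be found in the camera images.
- trigger_pad (a point): Top centre of the trigger's ridged black pad (46 x 40 mm), 108 mm up, over the tail of a 345 x 84 mm pale wood board; hinged 75 mm nearer the jar. Site x points to the jar, z up. A stroke: press straight down 22-26 mm (stop at 27), then rise clear so its spring lifts it fully. Each moves the jaw on one 9 mm notch; under 19 mm fails. Takes 3-9 N; goes stiff part-way down once the stopper is home.
- release_top (a point): Top centre of the release: round upright black button, 27 mm across, on the grey housing beside the jaw, 101 mm from the trigger pad towards the jar, top 105 mm up. Goes straight down 10 mm to a stop, at 4 N; 8 mm or more frees the ratchet; keep it down half a second while the jaw springs back. It dips by itself as the ratchet clicks.
- jaw (a joint): Travel (m) of the black jaw with round rubber face along the press towards the glass jar that lies on its side: 0 is fully back, as at the start; the ratchet holds it at steps of 0.009. It meets the stopper after 0.011 to 0.025 and pushes it along.
- stopper (a joint): How far (m) the stopper (wooden head 46 mm across, 8 mm thick, on a cork plug) is in the jar's mouth: 0.030 is fully home, the head against the glass rim. It starts at 0 to 0.014, so 16 to 30 mm of plug shows. About four full strokes bring it home; friction keeps it there when the jaw goes back.

How it is judged (in metres and radians):
On the way:
1. the stopper has been pushed home by the pumped jaw, which is still forward (value of joint stopper above 0.027 m and value of joint jaw above 0.013 m), for 0.1 s.
At the end, for the whole second after the job is handed in: The stopper is home in the jar (within 3 mm of its seat) and the jaw has sprung fully back (within 4 mm) (value of joint stopper above 0.027 m and value of joint jaw below 0.004 m); the robot touches nothing.
It fails at once if the robot pushes the stopper or the jaw directly (contact force between any of stopper, jaw and the fingers above 1.5 N or contact force between any of stopper, jaw and the arm above 1.5 N).
It also fails if it takes over 46 s, if anything falls off the work surface, if the arm or the gripper's body presses on something with over 40 N, if the wrist force passes 120 N, or if a joint passes its speed limit or range.

## Robot

A 6-joint arm with a two-finger parallel gripper is mounted at the origin on a cart in front of the work surface, level with it; the furniture and walls round the work are solid. World frame = base frame: x ahead of the robot, y to its left, z up, the work surface at z = 0. Lengths are in mm, angles in rad, forces in N, time in s.
With the tool pointing down it reaches from about 350 to 1000 mm from the base axis. Payload 7.1 kg.
Tool frame: the origin (TCP) lies at the very end of the fingers, on their centre line; the grasp point (between the pads) lies 19 mm behind it; z points along the fingers, y is the direction in which the jaws open and shut (so a half turn about z gives the same grasp; the last joint's range is limited). The gripper opens to 85 mm and grips with 20 to 120 N. Pads are 22 mm wide; open, the fingers measure 114 mm over their backs; the gripper's body (76 mm by 85 mm) begins 54 mm behind the grasp point. The pads swing forward as they close: fully open they stand 13 mm farther back than shut.
Start: joints at [-1.253, 0.423, 1.63, -0, 1.089, -0.019], TCP at [206.56, -589.863, 231.319] pointing down, gripper open.
Joint ranges: [-3, 3], [-0.9, 2.11], [0.09, 2.58], [-1.31, 4.45], [0.11, 2.69], [-2.54, 2.54]. Speed limits (rad/s): [2.39, 2.39, 3.01, 3.14, 3.14, 3.14].

## Interface

Orientations are given as a rotation vector (axis times angle).
In Python, from station import robot, cams, job, search_frame, regions_of gives the robot as it stands.
- The arm moves only by the tool drive_tool, never from a script. Its argument "targets" is one flat list of numbers, 7 for each row, row after row: the shift along the tool's x, y, z in m, then the turn, a rotation vector about the tool's x, y, z in degrees, then the gripper's target within -1 to 1 (fully open at 1, half-way at 0, shut at -1). In form: [x, y, z, wx, wy, wz, fingers, x, y, z, wx, wy, wz, fingers, ...]. A call has exactly 8 rows; each row shifts and turns the commanded pose from where the row before left it, along the tool's axes as they then stand; what a row does not reach is not made up. A row lasts 1/10 s, in which the tool goes at most 50 mm and 8.59 degrees, less where a joint would pass 70% of its speed; a pose out of reach is approached as far as the arm can. A call with a gripper value outside its range is refused whole. The fingers move at their own pace and stop on an object; "grip_force" is the grip in N (left out, the last holds). Time passes only in rows, so rows that do not move let the fingers close, or fill a call up. It gives the time, the measured TCP pose, the force and the opening at its end, in the units of the state.
- robot.sense(): the state, without advancing time (a new reading comes with each control period).
- cams.read_camera(name): name is "scene" or "top" or "wrist"; returns a dict with "pixels" (420x560x3 uint8, red, green, blue), "fovy" (degrees; the focal length in pixels is half the picture's height over the tangent of half this angle, whatever the lens; pixels are square), "cx", "cy" (the principal point, pixels), "R" (3x3) and "t" (3): a world point X has camera coordinates R X + t. Camera axes: x right, y down, z forward; pixel columns grow to the right and rows downward; lengths in mm; the calibration is good to about 2 mm. A picture is of the moment at which its call begins. There is no depth.
- job.close_job(): hands the job in, once; it reports no verdict.
Trained networks look in the newest picture that a camera, given by its name, has taken for a name from the list of things; names that differ only in an ending like _2 or _b are one class to them, and where a whole thing is asked for, a point or a joint stands for the part that bears it (a point fixed in the world has none). Each returns a list of dicts, best first, with "p" (0 to 1); they miss things now and then, are a little off and sometimes report something else, mostly with a low value. They report only what shows in the picture. A call takes as long as a camera call.
- search_frame(label, camera): "xyz" ([x, y, z] in mm, in world coordinates, good to about 4 mm: the middle of the surface that is visible of it).
- regions_of(label, camera): "pixels" (420x560 bool, what is visible of it).
The state is a dict: "time": time; "q": joint angles; "joint_velocities": joint speeds; "tau": joint torques, N m; "ee_pos": TCP position; "tcp_rot": TCP orientation; "wrist_force": force on the tool from outside, world axes, zero at the start; "ft_torque": the same for the moment, N m; "grip_width": opening from 0.0 (shut) to 1.0 (fully open).
Only numpy, scipy, OpenCV 4.12 (cv2) and the standard library are available. Lean on these libraries where they do the work, as an engineer would, in place of code of your own. Each camera call takes 0.05 s, during which the arm holds its last target.

## Working session

There is one attempt and no reset: what is moved stays moved. The work goes in short steps, Python scripts to look and compute and a tool call to move; the robot and the scene stay as the last step left them, time stands still between calls to the robot, and variables do not carry over. Pictures are saved under pics/ and viewed, and the job is handed in when it is done.

Besides the shell and the picture viewer there is one more tool, called after "Emit:" as name(argument=value, ...), one argument or row to a line, values as JSON. drive_tool: Moves the arm, as the interface text tells. Its arguments: {"type":"object","properties":{"targets":{"type":"array","items":{"type":"number"}},"grip_force":{"type":"number"}},"required":["targets"]}

```bash
mkdir -p pics; ls; cat > h.py <<'E'
from station import robot,cams,job,search_frame,regions_of
import numpy as np,cv2
def shot(c,n):
    d=cams.read_camera(c); cv2.imwrite(f'pics/{n}.png',d['pixels'][:,:,::-1]); return d
E
python3 - <<'E'
from h import *
for c in ('scene','top'):
    d=shot(c,c+'1')
    for l in ('trigger_pad','release_top','jaw','stopper'):
        print(c,l,[(np.round(r['xyz'],1).tolist(),round(r['p'],2)) for r in search_frame(l,c)[:3]])
s=robot.sense();print(s)
E
```

```text
pics
scene trigger_pad [([471.7, -156.5, 108.1], 0.77)]
scene release_top [([510.5, -82.9, 101.7], 0.64)]
scene jaw [([528.7, -50.8, 79.0], 0.6)]
scene stopper [([553.7, -15.5, 70.4], 0.92)]
top trigger_pad [([476.9, -149.3, 102.5], 0.77), ([554.4, -7.4, 74.4], 0.34)]
top release_top [([513.4, -79.0, 104.3], 0.71)]
top jaw [([528.5, -42.0, 82.9], 0.66)]
top stopper [([553.5, -8.1, 72.1], 0.95)]
{'time': 0.5, 'q': array([-1.25298663e+00,  4.23143101e-01,  1.62994541e+00,  5.15733339e-06,
        1.08857024e+00, -1.89974507e-02]), 'joint_velocities': array([ 0.00118501, -0.00209811,  0.00066122, -0.0001371 ,  0.00020327,
       -0.00097478]), 'tau': array([ 2.76213641e-04, -5.56889856e+01, -2.81899917e+01,  9.87427620e-05,
        1.80581239e-03, -1.84515571e-06]), 'ee_pos': array([ 206.56238833, -589.83890266,  231.2742543 ]), 'tcp_rot': array([-3.09708595e+00, -5.26543557e-01,  8.35546281e-06]), 'wrist_force': array([-0.36986658,  0.61609966,  0.06711866]), 'ft_torque': array([ 0.00087466, -0.01953961, -0.01415772]), 'grip_width': 1.0035959772223009}
```

View pics/scene1.png

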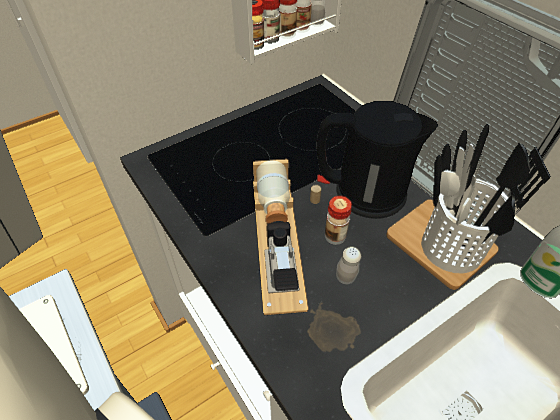

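View pics/top1.png

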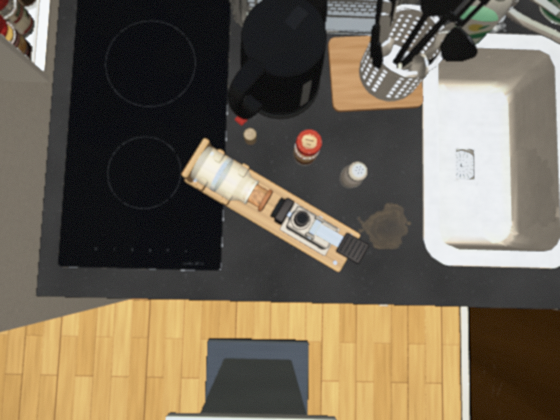

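```bash
python3 - <<'E'
from h import *
M={}
for c in ('scene','top'):
    d=cams.read_camera(c)
    f=d['pixels'].shape[0]/2/np.tan(np.radians(d['fovy']/2))
    for l,z in (('trigger_pad',108),('release_top',105)):
        r=regions_of(l,c)
        if not r: continue
        ys,xs=np.nonzero(r[0]['pixels']); u,v=xs.mean(),ys.mean()
        ray=np.array(d['R']).T@np.array([(u-d['cx'])/f,(v-d['cy'])/f,1]); C=-np.array(d['R']).T@np.array(d['t'])
        print(c,l,len(xs),(u,v),(xs.min(),xs.max(),ys.min(),ys.max()),(C+ray*(z-C[2])/ray[2]).round(1), C.round(0))
E
```

```text
scene trigger_pad 809 (np.float64(284.05067985166875), np.float64(270.8467243510507)) (np.int64(273), np.int64(298), np.int64(246), np.int64(290)) [ 471.5 -153.3  108. ] [ 230. -490.  756.]
scene release_top 240 (np.float64(279.5125), np.float64(236.9875)) (np.int64(273), np.int64(286), np.int64(228), np.int64(246)) [507.6 -87.  105. ] [ 230. -490.  756.]
top trigger_pad 1116 (np.float64(340.74014336917566), np.float64(241.52240143369175)) (np.int64(309), np.int64(368), np.int64(220), np.int64(263)) [ 475.6 -146.4  108. ] [432. -18. 954.]
top release_top 197 (np.float64(300.93908629441626), np.float64(218.51776649746193)) (np.int64(294), np.int64(309), np.int64(211), np.int64(226)) [513.6 -77.5 105. ] [432. -18. 954.]
```

```bash
python3 - <<'E'
from h import *
a=cv2.imread('pics/top1.png')[180:290,170:390]; b=cv2.imread('pics/scene1.png')[150:320,230:330]
cv2.imwrite('pics/zt.png',cv2.resize(a,None,fx=3.6,fy=3.6,interpolation=2)); cv2.imwrite('pics/zs.png',cv2.resize(b,None,fx=3.5,fy=3.5,interpolation=2))
E
```

```text
(no output)
```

View pics/zt.png

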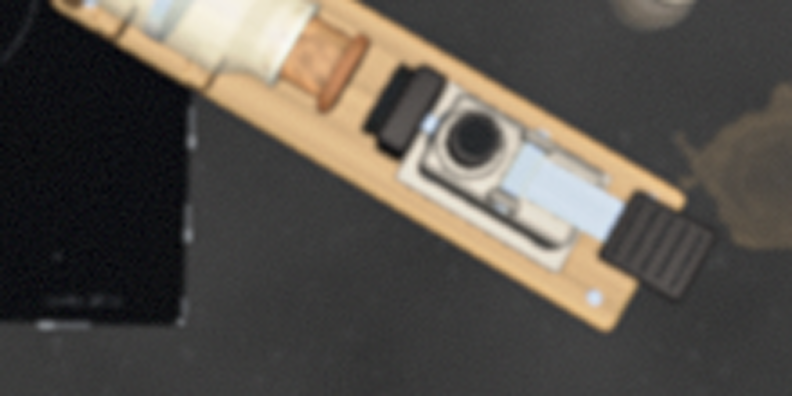

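View pics/zs.png

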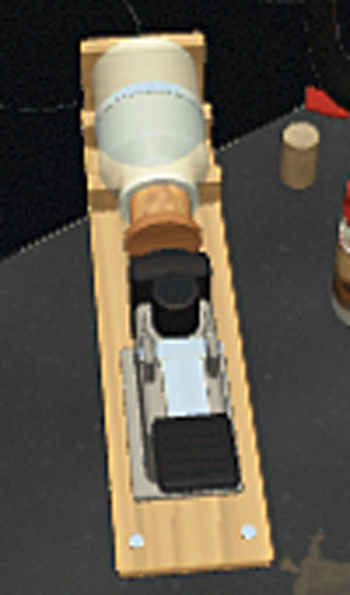

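```bash
python3 - <<'E'
from h import *
P={'pad':{'top':(352.5,248),'scene':(286.3,279.2)},'rel':{'top':(302,218.2),'scene':(280.5,232.5)}}
D={c:cams.read_camera(c) for c in('top','scene')}
for n,z in(('pad',108),('rel',105)):
  A=np.zeros((3,3));b=np.zeros(3)
  for c,(u,v) in P[n].items():
    d=D[c];f=210/np.tan(np.radians(d['fovy']/2));R=np.array(d['R']);C=-R.T@np.array(d['t'])
    r=R.T@np.array([(u-d['cx'])/f,(v-d['cy'])/f,1]);print(n,c,(C+r*(z-C[2])/r[2]).round(1))
    r/=np.linalg.norm(r);Q=np.eye(3)-np.outer(r,r);A+=Q;b+=Q@C
  print(n,np.linalg.solve(A,b).round(1))
from scipy.spatial.transform import Rotation as Ro
print(Ro.from_rotvec(robot.sense()['tcp_rot']).as_matrix().round(3))
E
```

```text
pad top [ 465.1 -166.7  108. ]
pad scene [ 465.1 -169.1  108. ]
pad [ 465.7 -167.5  105. ]
rel top [514.2 -79.3 105. ]
rel scene [515.  -79.4 105. ]
rel [514.5 -79.5 105.3]
[[ 0.944  0.33   0.   ]
 [ 0.33  -0.944 -0.   ]
 [ 0.     0.    -1.   ]]
```

Emit:
drive_tool(
  targets=[0,0,0,0,0,-8.3,-1,0,0,0,0,0,-8.3,-1,0,0,0,0,0,-8.3,-1,0,0,0,0,0,-8.3,-1,0,0,0,0,0,-8.3,-1,0.04,0.004,0,0,0,0,-1,0.04,0.004,0,0,0,0,-1,0.04,0.004,0,0,0,0,-1],
  grip_force=40,
)

```text
time: 1.7
ee_pos: [276.0, -490.0, 231.3]
tcp_rot: [2.71, 1.588, 0.0]
wrist_force: [0.9, -0.4, 0.5]
grip_width: 0.001
```

Emit:
drive_tool(
  targets=[0.045,0.004,0,0,0,0,-1,0.045,0.004,0,0,0,0,-1,0.045,0,0,0,0,0,-1,0.045,0,0,0,0,0,-1,0.045,0,0,0,0,0,-1,0.045,0,0,0,0,0,-1,0.045,0,0,0,0,0,-1,0.035,0,0,0,0,0,-1],
)

```text
time: 2.5
ee_pos: [454.3, -187.2, 231.6]
tcp_rot: [2.709, 1.591, 0.001]
wrist_force: [0.1, -1.2, 0.5]
grip_width: 0.002
```

```bash
cat >> h.py <<'E'
from scipy.spatial.transform import Rotation as Ro
def rel(p):
    s=robot.sense();R=Ro.from_rotvec(s['tcp_rot']).as_matrix()
    print(round(s['time'],2),s['ee_pos'].round(1),'F',s['wrist_force'].round(1),'yaw',np.degrees(np.arctan2(R[1,0],R[0,0])).round(1),'g',round(s['grip_width'],2),'R33',R[2].round(3))
    print('to go in tool:',(R.T@(np.array(p)-s['ee_pos'])).round(1))
PAD=[465.2,-167.6,108];REL=[514.5,-79.4,105]
E
python3 -c "
from h import *
rel(PAD)"
```

```text
2.5 [ 454.3 -187.2  231.6] F [ 0.1 -1.2  0.5] yaw 60.8 g 0.0 R33 [ 0.     0.001 -1.   ]
to go in tool: [ 2.240e+01 -1.000e-01  1.236e+02]
```

Emit:
drive_tool(
  targets=[0.022,0,0,0,0,0,-1,0,0,0.03,0,0,0,-1,0,0,0.03,0,0,0,-1,0,0,0.03,0,0,0,-1,0,0,0.015,0,0,0,-1,0,0,0,0,0,0,-1,0,0,0,0,0,0,-1,0,0,0,0,0,0,-1],
)

```text
time: 3.3
ee_pos: [464.9, -170.5, 127.4]
tcp_rot: [2.708, 1.589, 0.002]
wrist_force: [-0.3, -0.3, 0.1]
grip_width: -0.003
```

```bash
python3 -c "
from h import *
rel(PAD)
for c in ('scene','wrist','top'):
    d=shot(c,c+'2')
a=cv2.imread('pics/top2.png')[180:290,170:390];b=cv2.imread('pics/scene2.png')[150:320,200:360]
cv2.imwrite('pics/m2.png',np.hstack([cv2.resize(a,(440,220*1)),cv2.resize(b,(340,361))[:220]]) if 0 else cv2.resize(b,None,fx=3.4,fy=3.4,interpolation=2))
"
```

```text
3.3 [ 464.9 -170.5  127.4] F [-0.3 -0.3  0.1] yaw 60.8 g -0.0 R33 [ 0.     0.002 -1.   ]
to go in tool: [ 2.7 -1.2 19.4]
```

View pics/m2.png

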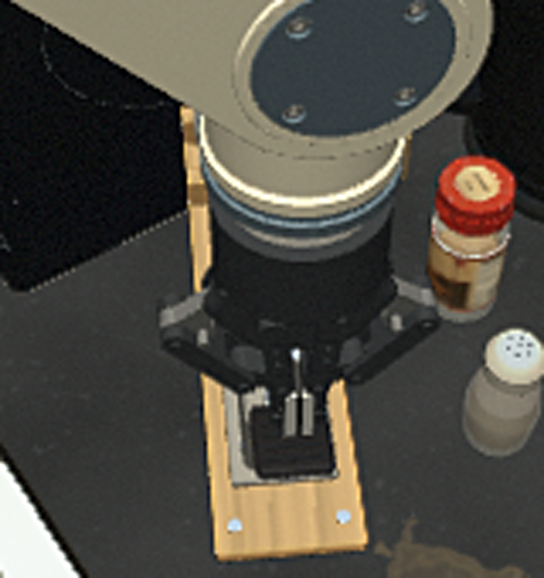

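View pics/wrist2.png

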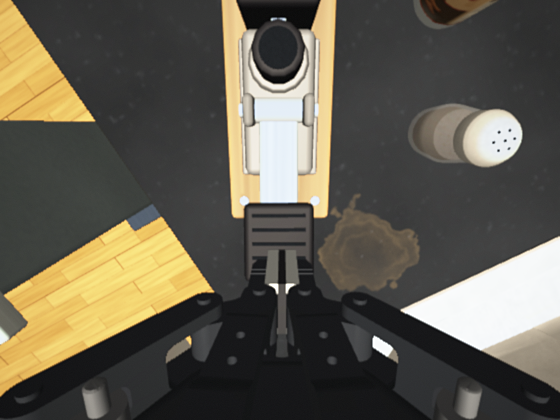

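Emit:
drive_tool(
  targets=[0.0025,0,0.013,0,0,0,-1,0,0,0.008,0,0,0,-1,0,0,0.008,0,0,0,-1,0,0,0.007,0,0,0,-1,0,0,0.006,0,0,0,-1,0,0,0,0,0,0,-1,0,0,0,0,0,0,-1,0,0,0,0,0,0,-1],
)

```text
time: 4.25
ee_pos: [465.2, -168.2, 84.3]
tcp_rot: [2.71, 1.59, -0.0]
wrist_force: [-1.4, -4.1, 3.4]
grip_width: -0.003
```

Emit:
drive_tool(
  targets=[0,0,-0.01,0,0,0,-1,0,0,-0.01,0,0,0,-1,0,0,-0.013,0,0,0,-1,0,0,0,0,0,0,-1,0,0,0,0,0,0,-1,0,0,0,0,0,0,-1,0,0,0,0,0,0,-1,0,0,0,0,0,0,-1],
)

```text
time: 5.05
ee_pos: [465.0, -167.9, 116.9]
tcp_rot: [-2.709, -1.589, 0.001]
wrist_force: [-0.4, -0.1, 0.4]
grip_width: -0.001
```

```bash
python3 -c "
from h import *
rel(PAD)
d=shot('wrist','wrist3');d=shot('top','top3');d=shot('scene','scene3')
a=cv2.imread('pics/top3.png')[180:290,170:390]
cv2.imwrite('pics/m3.png',cv2.resize(a,None,fx=3.4,fy=3.4,interpolation=2))
"
```

```text
5.05 [ 465.  -167.9  116.9] F [-0.4 -0.1  0.4] yaw 60.8 g -0.0 R33 [-0.    -0.001 -1.   ]
to go in tool: [0.3 0.  8.9]
```

View pics/m3.png

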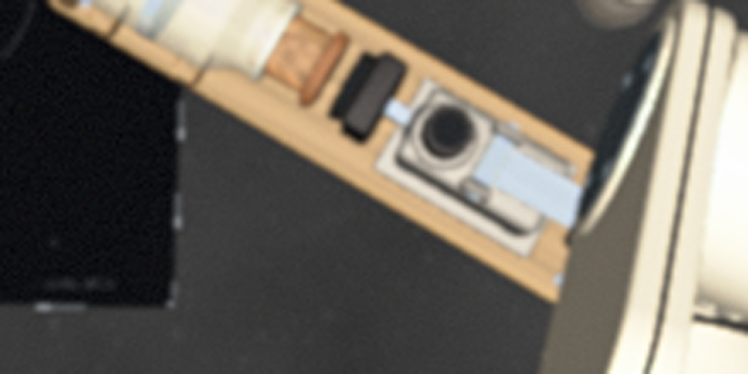

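View pics/wrist3.png

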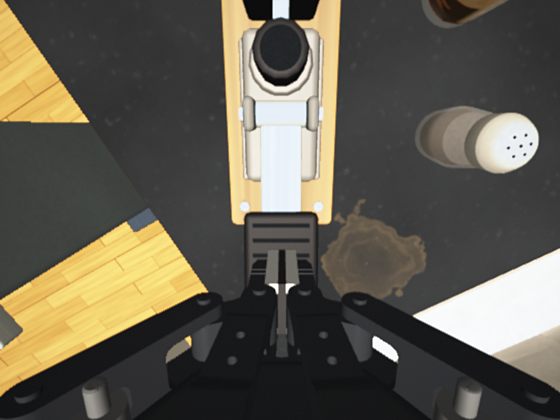

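Emit:
drive_tool(
  targets=[0,0,0.009,0,0,0,-1,0,0,0.008,0,0,0,-1,0,0,0.008,0,0,0,-1,0,0,0.008,0,0,0,-1,0,0,0,0,0,0,-1,0,0,0,0,0,0,-1,0,0,0,0,0,0,-1,0,0,0,0,0,0,-1],
)

```text
time: 6.0
ee_pos: [465.4, -168.2, 84.4]
tcp_rot: [2.709, 1.589, 0.0]
wrist_force: [-0.6, -4.6, 4.9]
grip_width: -0.0
```

Emit:
drive_tool(
  targets=[0,0,-0.01,0,0,0,-1,0,0,-0.01,0,0,0,-1,0,0,-0.013,0,0,0,-1,0,0,0,0,0,0,-1,0,0,0,0,0,0,-1,0,0,0,0,0,0,-1,0,0,0,0,0,0,-1,0,0,0,0,0,0,-1],
)

```text
time: 6.8
ee_pos: [465.0, -167.9, 116.9]
tcp_rot: [-2.709, -1.589, 0.001]
wrist_force: [-0.1, -1.0, -1.6]
grip_width: -0.001
```

Emit:
drive_tool(
  targets=[0,0,0.009,0,0,0,-1,0,0,0.008,0,0,0,-1,0,0,0.008,0,0,0,-1,0,0,0.008,0,0,0,-1,0,0,0,0,0,0,-1,0,0,0,0,0,0,-1,0,0,0,0,0,0,-1,0,0,0,0,0,0,-1],
)

```text
time: 7.6
ee_pos: [465.4, -168.2, 84.3]
tcp_rot: [2.709, 1.59, -0.0]
wrist_force: [-1.3, -3.2, 4.4]
grip_width: 0.003
```

Emit:
drive_tool(
  targets=[0,0,-0.01,0,0,0,-1,0,0,-0.01,0,0,0,-1,0,0,-0.013,0,0,0,-1,0,0,0,0,0,0,-1,0,0,0,0,0,0,-1,0,0,0,0,0,0,-1,0,0,0,0,0,0,-1,0,0,0,0,0,0,-1],
)

```text
time: 8.4
ee_pos: [465.0, -167.9, 116.9]
tcp_rot: [-2.709, -1.589, 0.001]
wrist_force: [-0.1, -0.2, 1.1]
grip_width: 0.0
```

```bash
python3 -c "
from h import *
rel(PAD)
d=shot('top','top4')
a=cv2.imread('pics/top4.png')[180:290,170:390]
cv2.imwrite('pics/m4.png',cv2.resize(a,None,fx=3.4,fy=3.4,interpolation=2))
"
```

```text
8.4 [ 465.  -167.9  116.9] F [-0.1 -0.2  1.1] yaw 60.8 g 0.0 R33 [-0.    -0.001 -1.   ]
to go in tool: [0.3 0.  8.9]
```

View pics/m4.png

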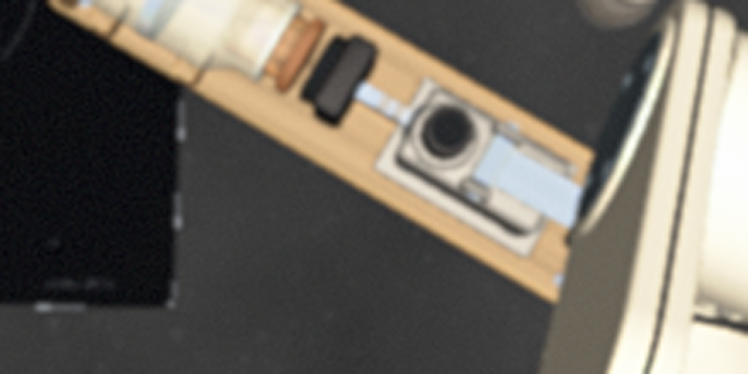

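Emit:
drive_tool(
  targets=[0,0,0.009,0,0,0,-1,0,0,0.008,0,0,0,-1,0,0,0.008,0,0,0,-1,0,0,0.008,0,0,0,-1,0,0,0,0,0,0,-1,0,0,0,0,0,0,-1,0,0,0,0,0,0,-1,0,0,0,0,0,0,-1],
)

```text
time: 9.25
ee_pos: [465.5, -168.3, 84.2]
tcp_rot: [2.709, 1.589, 0.0]
wrist_force: [-1.9, -4.3, 4.7]
grip_width: 0.001
```

Emit:
drive_tool(
  targets=[0,0,-0.01,0,0,0,-1,0,0,-0.01,0,0,0,-1,0,0,-0.013,0,0,0,-1,0,0,0,0,0,0,-1,0,0,0,0,0,0,-1,0,0,0,0,0,0,-1,0,0,0,0,0,0,-1,0,0,0,0,0,0,-1],
)

```text
time: 10.05
ee_pos: [465.0, -167.9, 116.9]
tcp_rot: [-2.709, -1.589, 0.001]
wrist_force: [-0.1, 0.2, -0.5]
grip_width: -0.001
```

```bash
python3 -c "
from h import *
rel(PAD)
d=shot('top','top5')
a=cv2.imread('pics/top5.png')[170:250,180:320]
cv2.imwrite('pics/m5.png',cv2.resize(a,None,fx=5.5,fy=5.5,interpolation=2))
"
```

```text
10.05 [ 465.  -167.9  116.9] F [-0.1  0.2 -0.5] yaw 60.8 g -0.0 R33 [-0.    -0.001 -1.   ]
to go in tool: [0.3 0.  8.9]
```

View pics/m5.png

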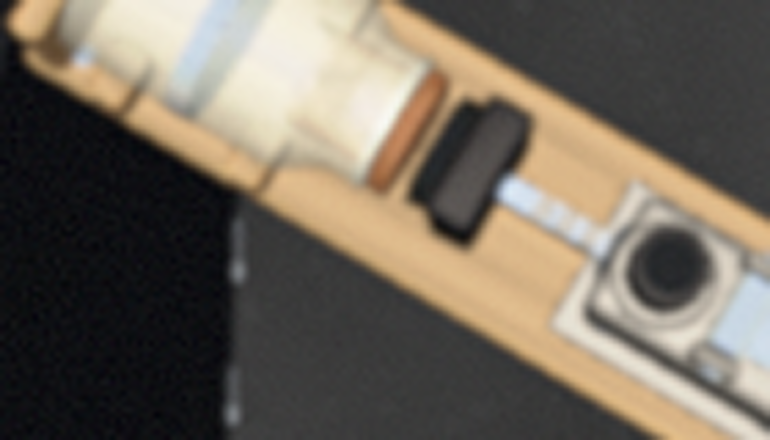

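Emit:
drive_tool(
  targets=[0,0,0.008,0,0,0,-1,0,0,0.005,0,0,0,-1,0,0,0.004,0,0,0,-1,0,0,0.003,0,0,0,-1,0,0,0.002,0,0,0,-1,0,0,0,0,0,0,-1,0,0,0,0,0,0,-1,0,0,0,0,0,0,-1],
)

```text
time: 10.9
ee_pos: [465.3, -168.7, 95.9]
tcp_rot: [2.709, 1.59, -0.001]
wrist_force: [-5.2, -2.9, 15.5]
grip_width: -0.0
```

Emit:
drive_tool(
  targets=[0,0,0.002,0,0,0,-1,0,0,0.002,0,0,0,-1,0,0,0,0,0,0,-1,0,0,0,0,0,0,-1,0,0,0,0,0,0,-1,0,0,0,0,0,0,-1,0,0,0,0,0,0,-1,0,0,0,0,0,0,-1],
)

```text
time: 11.7
ee_pos: [465.3, -169.0, 93.3]
tcp_rot: [2.708, 1.59, -0.001]
wrist_force: [-10.9, -3.7, 33.6]
grip_width: 0.003
```

Emit:
drive_tool(
  targets=[0,0,-0.008,0,0,0,-1,0,0,-0.012,0,0,0,-1,0,0,-0.02,0,0,0,-1,0.024,0,0,0,0,0,-1,0.025,0,0,0,0,0,-1,0.025,0,0,0,0,0,-1,0.024,0,0,0,0,0,-1,0,0,0,0,0,0,-1],
)

```text
time: 12.5
ee_pos: [514.1, -80.6, 131.1]
tcp_rot: [-2.708, -1.593, -0.001]
wrist_force: [-0.3, -0.0, 0.4]
grip_width: 0.002
```

```bash
python3 -c "
from h import *
rel(REL)
d=shot('scene','scene6')
b=d['pixels'][150:320,200:360,::-1]
cv2.imwrite('pics/m6.png',cv2.resize(b,None,fx=3.4,fy=3.4,interpolation=2))
d=shot('wrist','wrist6')
rel(REL)
"
```

```text
12.5 [514.1 -80.6 131.1] F [-0.3 -0.   0.4] yaw 60.9 g 0.0 R33 [ 0.  0. -1.]
to go in tool: [ 1.2 -0.2 26.1]
12.6 [512.6 -82.2 130.9] F [-0.2 -0.7  0.2] yaw 60.9 g 0.0 R33 [-0.001 -0.001 -1.   ]
to go in tool: [ 3.3  0.3 25.9]
```

View pics/m6.png

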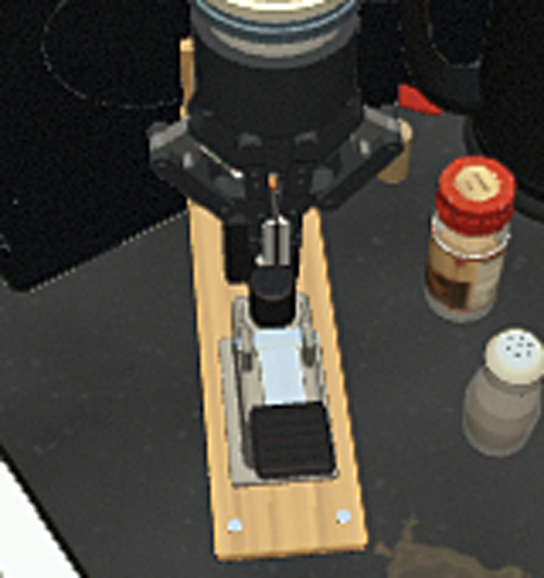

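View pics/wrist6.png

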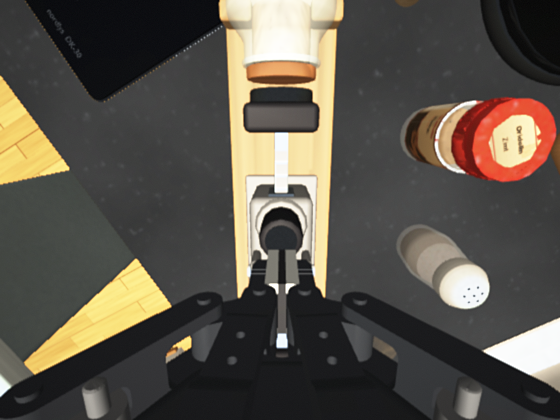

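Emit:
drive_tool(
  targets=[0,0,0.015,0,0,0,-1,0,0,0.01,0,0,0,-1,0,0,0.006,0,0,0,-1,0,0,0.005,0,0,0,-1,0,0,0,0,0,0,-1,0,0,0,0,0,0,-1,0,0,0,0,0,0,-1,0,0,0,0,0,0,-1],
)

```text
time: 13.4
ee_pos: [513.1, -82.5, 95.6]
tcp_rot: [2.71, 1.59, 0.0]
wrist_force: [-3.0, -1.2, 5.3]
grip_width: -0.002
```

```bash
python3 -c "
from h import *
rel(REL)
d=shot('wrist','wrist7')
"
```

```text
13.4 [513.1 -82.5  95.6] F [-3.  -1.2  5.3] yaw 60.8 g -0.0 R33 [-0.  0. -1.]
to go in tool: [ 3.4 -0.3 -9.4]
```

View pics/wrist7.png

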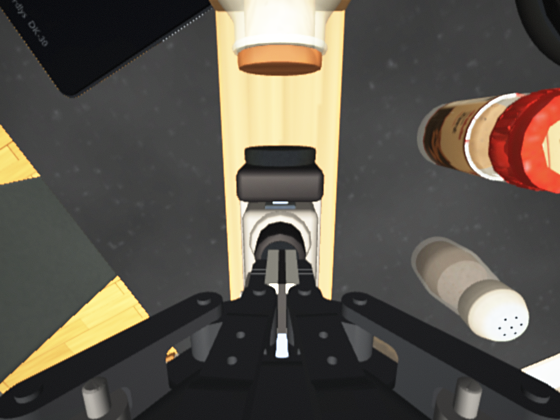

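Emit:
drive_tool(
  targets=[0,0,0,0,0,0,-1,0,0,0,0,0,0,-1,0,0,0,0,0,0,-1,0,0,0,0,0,0,-1,0,0,0,0,0,0,-1,0,0,0,0,0,0,-1,0,0,0,0,0,0,-1,0,0,0,0,0,0,-1],
)

```text
time: 14.25
ee_pos: [513.1, -82.5, 95.3]
tcp_rot: [2.71, 1.59, 0.0]
wrist_force: [-3.0, -1.5, 4.8]
grip_width: 0.002
```

Emit:
drive_tool(
  targets=[0,0,-0.01,0,0,0,-1,0,0,-0.02,0,0,0,-1,0,0,-0.03,0,0,0,-1,0,0,-0.04,0,0,0,-1,-0.045,0,0,0,0,0,-1,-0.045,0,0,0,0,0,-1,-0.045,0,0,0,0,0,-1,-0.045,0,0,0,0,0,-1],
)

```text
time: 15.05
ee_pos: [424.9, -240.7, 196.1]
tcp_rot: [2.708, 1.59, 0.002]
wrist_force: [-0.1, -0.4, 0.5]
grip_width: 0.002
```

Emit:
drive_tool(
  targets=[-0.04,0,0,0,0,0,-1,-0.04,0,0,0,0,0,-1,-0.02,0,0,0,0,0,-1,0,0,0,0,0,0,-1,0,0,0,0,0,0,-1,0,0,0,0,0,0,-1,0,0,0,0,0,0,-1,0,0,0,0,0,0,-1],
)

```text
time: 15.85
ee_pos: [377.0, -326.1, 195.4]
tcp_rot: [-2.709, -1.592, -0.0]
wrist_force: [-0.4, 0.1, -0.8]
grip_width: 0.002
```

```bash
python3 -c "
from h import *
rel(REL)
d=shot('top','top8')
a=d['pixels'][180:290,170:390,::-1]
cv2.imwrite('pics/m8.png',cv2.resize(a,None,fx=3.6,fy=3.6,interpolation=2))
for l in ('jaw','stopper'): print(l,[(np.round(r['xyz'],1).tolist(),round(r['p'],2)) for r in search_frame(l,'top')[:2]])
"
```

```text
15.85 [ 377.  -326.1  195.4] F [-0.4  0.1 -0.8] yaw 60.9 g 0.0 R33 [ 0.  0. -1.]
to go in tool: [2.824e+02 1.000e-01 9.040e+01]
jaw [([528.0, -43.8, 82.5], 0.79), ([476.1, -151.6, 104.9], 0.24)]
stopper [([560.5, 5.5, 71.4], 0.58)]
```

View pics/m8.png

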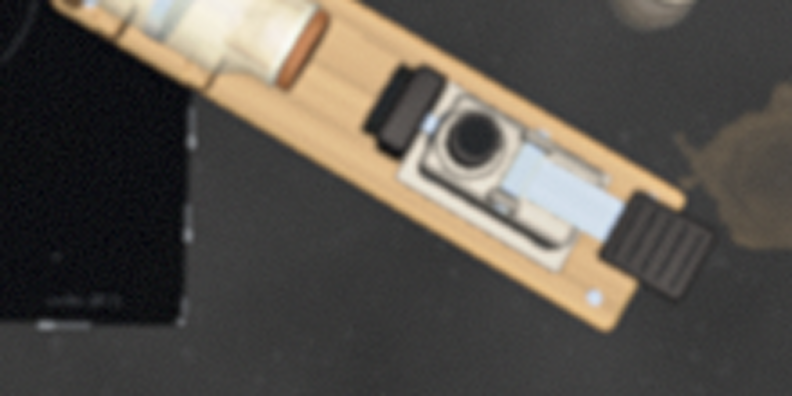

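The jaw (zoom pixel 405,110) is back where it started. The stopper head (about 303,50) sits flush against the jar's rim, and the arm is clear.

```bash
python3 -c "
from h import *
print(job.close_job())"
```

```text
the job is handed in; nothing more can be done
None
```

The stopper is home and the jaw is fully back. I handed the job in at about 16 s; the hand-in gives no verdict.

- **Pumping:** I gave the trigger four full strokes of about 24 mm, each at 3–5 N. A fifth press went stiff about 12 mm down. I took it on to 34 N, which showed the stopper was seated, then rose clear.
- **Release:** I held the release button down about 9.5 mm for more than a second, then lifted the arm and backed it away.
- **Last checks:** In the final top picture the jaw is where it started: the network put it within about 2 mm of its first reading. The stopper head lies flush against the glass rim. The arm stands clear of everything, with the wrist force near zero.
- **Possible doubt:** A gap showed between the jaw and the stopper after the fourth stroke. I took it as the jaw settling back to its notch, which fits the fifth press going stiff part-way down. I could not read the stopper's depth directly; "home" rests on that stiffness and the pictures.

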